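Roll the slab roller to the red line

TASK

On the plywood slab board, roll the brown wooden roller along the board, by pushing on its top, until it lies lengthwise right over the red line. Roll it, do not pick it up or drag it; let go of it at rest there, and leave the white ceramic tube, the glaze jar and the mug as they are.

Things in the scene. Friction and masses are not known exactly. Their poses are not given: they have to be found in the camera images.
- board: Fixed plywood slab board, 340 mm (its x) by 360 mm (its y), 16 mm thick, flat on the bench. Origin at the centre of its underside; z up. Its top is 16 mm above the bench. Rollers roll along its y.
- wood_roller: Brown wooden roller, loose solid cylinder, diameter 60 mm, length 130 mm, 0.26 kg, lying on the board in the lane nearer to or farther from the robot, end to end with the white tube (35 mm apart). Origin at its centre, 30 mm above the board's top; x is its axis, near the board's x. Starts 60-90 mm from the red line. Pressed lightly on top by a level-moving fingertip it goes half as far as the tip.
- red_line: Red painted line on the board's top, 300 mm long (its x, parallel to the board's x), 12 mm wide, no thickness to feel. Origin at its centre, on the board's top. It is near either the left or the right end of the board; a blue line like it, which is not wanted, is near the other end, 150 mm away.
- clay_tube: Bystander: white fired-ceramic tube with open ends, diameter 60 mm, length 130 mm, loose on the board in the other lane; origin at its centre, x along its axis. Leave alone.
- glaze_jar: Bystander: white glaze jar with a red lid and orange label, diameter 90 mm, 110 mm tall, loose on the bench to the left of the board; origin at the centre of its underside. Leave alone.
- bisque_mug: Bystander: white mug, diameter 84 mm, 85 mm tall, loose on the bench to the right of the board; origin at the centre of its underside. Leave alone.
There are look-alikes about, which are no part of the job. What is shaped like the wood_roller but blue or purple is not meant.

How it is judged:
By the outcome, as a careful person would: the job done as asked, in the order asked, and still so for the second after the job is handed in, with the robot touching nothing.
It also fails if it takes over 42 s, if anything falls off the work surface, if the arm or the gripper's body presses on something with over 40 N, if the wrist force passes 120 N, or if a joint passes its speed limit or range.

ROBOT

A 6-joint arm with a two-finger parallel gripper is mounted at the origin on the work surface. World frame = base frame: x ahead of the robot, y to its left, z up, the work surface at z = 0. Lengths are in m, angles in rad, forces in N, time in s.
With the tool pointing down it reaches from about 0.325 to 1 m from the base axis. Payload 5.1 kg.
Tool frame: the origin (TCP) lies at the very end of the fingers, on their centre line; the grasp point (between the pads) lies 19 mm behind it; z points along the fingers, y is the line along which they close (so a half turn about z gives the same grasp; the last joint's range is limited). The gripper opens to 85 mm and grips with 20 to 120 N. Pads are 22 mm wide; open, the fingers measure 114 mm over their backs; the gripper's body (76 mm by 85 mm) begins 54 mm behind the grasp point. The pads swing forward as they close: fully open they stand 13 mm farther back than shut.
Start: joints at [-1.282, 0.124, 1.65, -0, 1.367, -0.083], TCP at [0.236, -0.606, 0.231] pointing down, gripper open.
Joint ranges: [-2.61, 2.61], [-1.02, 2.33], [0.03, 2.71], [-1.35, 4.49], [0.32, 2.68], [-2.91, 2.91]. Speed limits (rad/s): [2.57, 2.57, 3.14, 3.14, 3.14, 3.14].

INTERFACE

Orientations are given as a unit quaternion [w, x, y, z].
In Python, from workcell import observe, camera, camera_model, finish_job gives the robot as it stands. The module is installed in compiled form; this text tells all that it offers.
- The arm moves only by the tool drive_tool, never from a script. Its argument "motion" is a list of rows, each a list of 5 numbers: the opening, from 0 (shut) to 1 (fully open), then the shift along the world's x, y, z in mm, then the turn about the world's z in rad. A call has 1 to 20 rows; each row is the pose to reach, as a shift and turn from the pose commanded when the call began; what a row does not reach only later rows make up. A row lasts 1/10 s, in which the tool goes at most 50 mm and 8.59 degrees, less where a joint would pass 70% of its speed; a pose out of reach is approached as far as the arm can. A call with a gripper value outside its range is refused whole. The fingers move at their own pace and stop on an object; the grip force is fixed at half the most. Time passes only in rows, so rows that repeat a pose let the fingers close. It gives the time, the measured TCP pose, the force, the opening and the grip force at its end, in the units of the state.
- observe(): the state, without advancing time (a new reading comes with each control period).
- camera(name): name is "scene" or "top" or "wrist"; returns (picture, depth): 384x512x3 uint8, red, green, blue; 384x512 float32, m along the optical axis (not along the pixel's ray), 0 where there is no reading.
- camera_model(name): a dict with "fx", "fy", "cx", "cy" (pixels), "extrinsics" (4x4, takes a point from camera to world coordinates). Camera axes: x right, y down, z forward; pixel columns grow to the right and rows downward; lengths in m; the calibration is good to about 2 mm. A picture is of the moment at which its call begins: read the wrist's pose just before it. camera_model takes no time and is no camera call; for the wrist camera it gives the pose at the moment of the call.
- finish_job(): hands the job in; it is judged then, once.
The state is a dict: "time_s": time; "joints": joint angles; "joint_velocities": joint speeds; "effort": joint torques, N m; "eef_pos": TCP position; "eef_rot": TCP orientation; "ft_force": force on the tool from outside, world axes, zero at the start; "ft_torque": the same for the moment, N m; "grip_width": opening from 0.0 (shut) to 1.0 (fully open); "grip_force": force on a finger pad.
Only numpy, scipy, OpenCV 4.12 (cv2) and the standard library are available. Lean on these libraries where they do the work, as an engineer would, in place of code of your own. Each camera call takes 0.05 s, during which the arm holds its last target. There are 200 camera calls.

## Working session

There is one attempt and no reset: what is moved stays moved. The work goes in short steps, Python scripts to look and compute and a tool call to move; the robot and the scene stay as the last step left them, time stands still between calls to the robot, and variables do not carry over. Pictures are saved under pics/ and viewed, at most 10 in all, crops included, and the job is handed in when it is done.

Besides the shell and the picture viewer there is one more tool, called after "Emit:" as a command line: name --pt "numbers of a row" for each row, then --argument value for the rest. drive_tool: Moves the arm, as the interface text tells. Its arguments: {"type":"object","properties":{"motion":{"type":"array"}},"required":["motion"]}

```bash
mkdir -p pics; python3 - <<'E'
from workcell import *
import cv2,numpy as np
for n in("scene","top"):
    p,d=camera(n);cv2.imwrite(f"pics/{n}0.png",p[:,:,::-1]);np.savez(f"{n}0.npz",p=p,d=d,**camera_model(n))
    m=camera_model(n);print(n,m)
s=observe();print(s["time_s"],s["eef_pos"],s["eef_rot"],s["ft_force"])
E
```

```text
scene {'fx': 352.3802321129238, 'fy': 352.3802321129238, 'cx': 252.6717073144336, 'cy': 181.88594631679135, 'extrinsics': array([[ 0.82289901,  0.36207898, -0.43787673,  1.09436343],
       [ 0.5680352 , -0.54210512,  0.6192399 , -0.68301325],
       [-0.01316147, -0.7583013 , -0.65177137,  0.7819063 ],
       [ 0.        ,  0.        ,  0.        ,  1.        ]])}
top {'fx': 352.7438845205821, 'fy': 352.7438845205821, 'cx': 255.71139105845083, 'cy': 192.94554918108253, 'extrinsics': array([[-0.05325021, -0.9711226 ,  0.23256251,  0.33920639],
       [-0.99856705,  0.0530249 , -0.00722485,  0.00961542],
       [-0.00531539, -0.23261398, -0.97255462,  1.23264908],
       [ 0.        ,  0.        ,  0.        ,  1.        ]])}
0.1 [ 0.23596908 -0.60506317  0.23016419] [-9.39919313e-04  9.82770672e-01  1.84826712e-01 -9.36969417e-05] [-0.48456468 -0.50663405 -1.61866002]
```

View pics/top0.png

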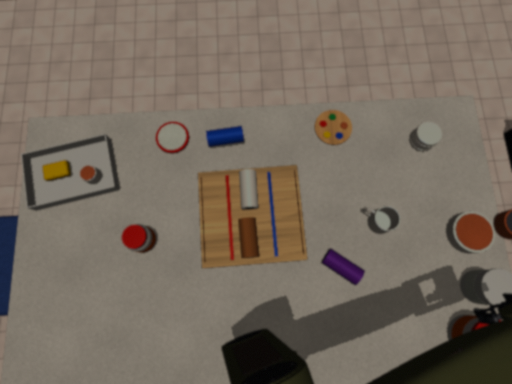

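View pics/scene0.png

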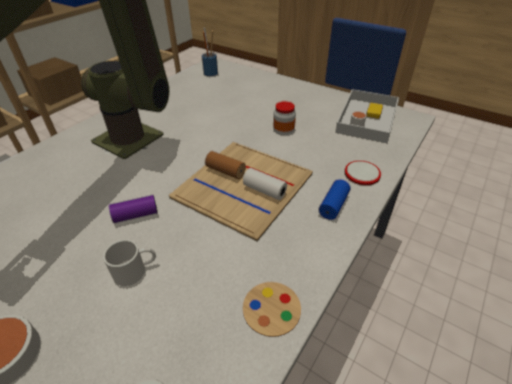

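Candidates in the top view: brown roller (248,238); blue cylinder (225,136), purple cylinder (343,266) and white tube (249,188) are not it. Red line at col ~230 (left, +y) is the goal; the blue line (272) is not. The jar is at (135,237), the mug at (380,220).

```bash
cat > h.py <<'E'
import cv2,numpy as np
def cast(m,uv,z):
    E=m["extrinsics"];uv=np.atleast_2d(uv)
    r=np.c_[(uv[:,0]-m["cx"])/m["fx"],(uv[:,1]-m["cy"])/m["fy"],np.ones(len(uv))]@E[:3,:3].T
    return E[:3,3]+r*((z-E[2,3])/r[:,2])[:,None]
def blob(mask,roi):
    k=np.zeros(mask.shape,np.uint8);x0,y0,x1,y1=roi;k[y0:y1,x0:x1]=mask[y0:y1,x0:x1]
    n,l,s,c=cv2.connectedComponentsWithStats(k);i=1+np.argmax(s[1:,4]);v,u=np.nonzero(l==i);return np.c_[u,v].astype(float)
def axis(P):
    """centre, lengthwise dir angle off world x, length, width of world points"""
    (c,s,a)=cv2.minAreaRect((P[:,:2]*1000).astype(np.float32))
    b=cv2.boxPoints((c,s,a));e=[b[1]-b[0],b[2]-b[1]];e=max(e,key=np.linalg.norm);
    t=np.arctan2(e[1],e[0]);t=(t+np.pi/2)%np.pi-np.pi/2
    return np.round(c,1),round(float(t),3),np.round(sorted(s),1)
def report(m,p,roi):
    h=cv2.cvtColor(p,cv2.COLOR_RGB2HSV).astype(int);H,S,V=h[...,0],h[...,1],h[...,2]
    red=((H<6)|(H>172))&(S>150)&(V>90)
    brown=(H>4)&(H<17)&(S>110)&(V<150)&~red
    for n,k,z in(("red",red,.016),("brown",brown,.046)):
        B=blob(k,roi);P=cast(m,B,z);print(n,len(B),B.min(0),B.max(0),axis(P),"mean",np.round(P.mean(0)[:2]*1000,1))
E
python3 - <<'E'
from h import *
f=np.load("top0.npz");p=f["p"];report(f,p,(198,160,308,270))
d=f["d"];m=f
# 3D points of roller from depth
v,u=np.mgrid[215:262,236:262];z=d[v,u];P=np.stack([(u-m["cx"])/m["fx"]*z,(v-m["cy"])/m["fy"]*z,z],-1)@m["extrinsics"][:3,:3].T+m["extrinsics"][:3,3]
q=P[P[...,2]>.06];print(len(q),q.min(0),q.max(0),q.mean(0))
h=cv2.cvtColor(p,cv2.COLOR_RGB2HSV)
for a in((238,248),(245,248),(210,230),(250,230),(225,220)):print(a,h[a])
c=cv2.resize(p[155:280,190:315],(500,500),interpolation=cv2.INTER_CUBIC);cv2.imwrite("pics/crop0.png",c[:,:,::-1])
E
```

```text
red 189 [226. 176.] [233. 258.] (array([553. ,  97.1]), 0.024, array([  8.9, 291. ])) mean [543.7  97.3]
brown 5126 [199. 166.] [306. 267.] (array([548.2,  22.5]), -1.544, array([326.1, 345.6])) mean [533.2  26. ]
660 [0.33920639 0.00456162 0.06005931] [0.53658158 0.06543984 1.23264908] [0.46963081 0.03438999 0.08346788]
(238, 248) [ 12 201  89]
(245, 248) [ 12 199  91]
(210, 230) [  6 200 125]
(250, 230) [  6 195 135]
(225, 220) [ 18 133 138]
```

View pics/crop0.png

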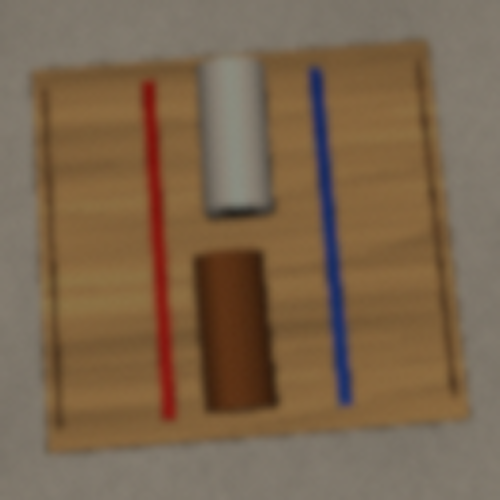

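The crop shows one brown roller (crop 236,330), parallel to the red line (158,250), with the white tube beyond it in the other lane and the blue line on the far side. It's the right one. The roller is about 61 mm from the line, which lies at +y. I'll move above it, shut.

Emit:
drive_tool --pt "0 20 50 0 -0.05" --pt "0 40 100 0 -0.1" --pt "0 60 150 0 -0.15" --pt "0 80 200 0 -0.2" --pt "0 100 250 0 -0.25" --pt "0 120 300 0 -0.3" --pt "0 140 350 0 -0.35" --pt "0 155 400 0 -0.35" --pt "0 175 450 0 -0.35" --pt "0 195 500 0 -0.35" --pt "0 215 550 0 -0.35" --pt "0 230 590 -10 -0.35" --pt "0 236 600 -20 -0.35" --pt "0 236 600 -20 -0.35" --pt "0 236 600 -20 -0.35" --pt "0 236 600 -20 -0.35" --pt "0 236 600 -20 -0.35"

```text
time_s: 1.8
eef_pos: [0.4721, -0.0068, 0.2118]
eef_rot: [0.0, 1.0, 0.01, 0.0]
ft_force: [0.5, 0.6, 0.2]
grip_width: 0.0
grip_force: 0.0
```

```bash
sed -i 's/^    brown=.*/    brown=(H>8)\&(H<16)\&(S>165)\&(V<118)/' h.py
python3 - <<'E'
from h import *
from workcell import *
f=np.load("top0.npz")
report(f,f["p"],(198,160,308,270))
s=observe();m=camera_model("wrist");p,d=camera("wrist");cv2.imwrite("pics/w1.png",p[:,:,::-1]);np.savez("w1.npz",p=p,d=d,**m)
print(s["time_s"],s["eef_pos"],s["eef_rot"],s["ft_force"],s["grip_width"]);print(m["extrinsics"])
E
```

```text
red 189 [226. 176.] [233. 258.] (array([553. ,  97.1]), 0.024, array([  8.9, 291. ])) mean [543.7  97.3]
brown 635 [239. 218.] [258. 257.] (array([472.8,  35. ]), 0.05, array([ 55.5, 131.9])) mean [471.7  34.8]
1.8 [ 0.47206698 -0.00683708  0.21175423] [1.61582832e-04 9.99951997e-01 9.78986459e-03 3.69729493e-04] [0.46018906 0.61176588 0.22201162] 6.344928309251918e-05
[[ 1.94745756e-02 -9.54110296e-01 -2.98821492e-01  5.48429590e-01]
 [-9.99810168e-01 -1.87658959e-02 -5.24106956e-03 -5.48373832e-03]
 [-6.07094572e-04  2.98866834e-01 -9.54294633e-01  3.54351940e-01]
 [ 0.00000000e+00  0.00000000e+00  0.00000000e+00  1.00000000e+00]]
```

View pics/w1.png

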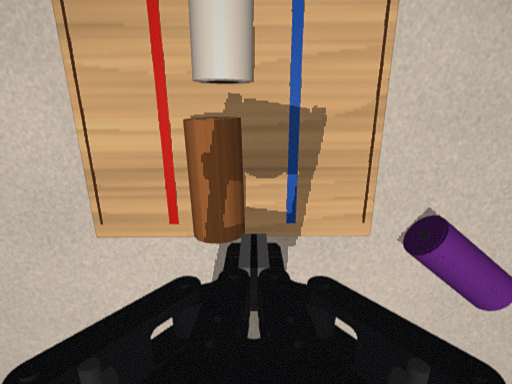

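The wrist view shows the roller in full (215,180), the red line left of it (165,120), the tube beyond (222,40) and the shut fingertip at (255,238). I'll measure from here.

```bash
cat >> h.py <<'E'
def wrist(m,p,d,roi):
    m={k:m[k] for k in("fx","fy","cx","cy","extrinsics")};E=m["extrinsics"]
    h=cv2.cvtColor(p,cv2.COLOR_RGB2HSV).astype(int);H,S,V=h[...,0],h[...,1],h[...,2]
    R=((H<5)|(H>172))&(S>190)&(V>60)
    B=blob(R,(0,0,512,240));P=cast(m,B,.016);c=np.polyfit(P[:,0],P[:,1],1)
    v,u=np.mgrid[0:384,0:512];W=np.stack([(u-m["cx"])/m["fx"]*d,(v-m["cy"])/m["fy"]*d,d],-1)@E[:3,:3].T+E[:3,3]
    k=np.zeros(d.shape,bool);x0,y0,x1,y1=roi;k[y0:y1,x0:x1]=1
    q=W[k&(W[...,2]>.055)&(W[...,2]<.085)&(H<17)&(S>90)]
    # fit axis: y=a x+b, circle in section
    from scipy.optimize import least_squares
    f=least_squares(lambda t:np.hypot(q[:,1]-t[0]-t[1]*(q[:,0]-.472),q[:,2]-t[2])-.03,[q[:,1].mean(),0,.046],loss="soft_l1",f_scale=.002).x
    x=(np.percentile(q[:,0],.5)+np.percentile(q[:,0],99.5))/2;y=f[0]+f[1]*(x-.472)
    print("n",len(q),"roller x,y mm",np.round([x*1e3,y*1e3],1),"slope",f[1].round(3),"zc",f[2].round(4),"xr",np.ptp(q[:,0]).round(3),"| line slope",c[0].round(3),"y there",(np.polyval(c,x)*1e3).round(1),"to go",((np.polyval(c,x)-y)*1e3).round(1))
E
python3 - <<'E'
from h import *
f=np.load("w1.npz");wrist(f,f["p"],f["d"],(150,100,300,232))
E
```

```text
n 6006 roller x,y mm [475.6  35.4] slope 0.044 zc 0.0458 xr 0.126 | line slope 0.026 y there 96.5 to go 61.1
```

Emit:
drive_tool --pt "0 3 15 -30 0" --pt "0 3 35 -70 0" --pt "0 3 35 -110 0" --pt "0 3 35 -125 0" --pt "0 3 35 -131 0" --pt "0 3 35 -131 0" --pt "0 3 35 -133 0" --pt "0 3 35 -134 0" --pt "0 3 35 -135 0" --pt "0 3 35 -135 0"

```text
time_s: 2.85
eef_pos: [0.4755, 0.0294, 0.0769]
eef_rot: [0.0, 1.0, 0.011, 0.001]
ft_force: [0.3, 0.3, -0.3]
grip_width: 0.0
grip_force: 0.0
```

Emit:
drive_tool --pt "0 0 0 -1 0" --pt "0 0 0 -1 0" --pt "0 0 0 -2 0" --pt "0 0 0 -2 0"

```text
time_s: 3.25
eef_pos: [0.4756, 0.0294, 0.0759]
eef_rot: [0.0, 1.0, 0.011, 0.0]
ft_force: [-4.5, -0.3, 9.9]
grip_width: -0.001
grip_force: 4.7
```

Light contact (10 N). First stroke, level.

Emit:
drive_tool --pt "0 0 2 0 0" --pt "0 0 5 0 0" --pt "0 0 9 0 0" --pt "0 0 13 0 0" --pt "0 0 17 0 0" --pt "0 0 20 0 0" --pt "0 0 22 0 0" --pt "0 0 22 0 0" --pt "0 0 22 0 0"

```text
time_s: 4.15
eef_pos: [0.4748, 0.0516, 0.0758]
eef_rot: [0.0, 1.0, 0.011, -0.001]
ft_force: [-7.0, 0.4, 12.4]
grip_width: -0.002
grip_force: 6.0
```

```bash
cat > look.py <<'E'
from h import *
from workcell import *
import sys
m=camera_model("wrist");p,d=camera("wrist");cv2.imwrite(f"pics/{sys.argv[1]}.png",p[:,:,::-1]);np.savez(sys.argv[1]+".npz",p=p,d=d,**m)
wrist(m,p,d,(120,60,340,232))
m=camera_model("top");p,d=camera("top");np.savez(sys.argv[1]+"t.npz",p=p,d=d,**m)
E
python3 look.py w2
```

```text
n 9180 roller x,y mm [507.9  47.8] slope 0.044 zc 0.0457 xr 0.06 | line slope 0.026 y there 97.2 to go 49.4
```

View pics/w2.png

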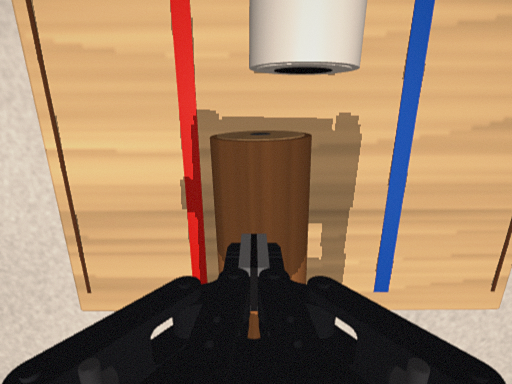

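The view shows the roller (260,200) rolled about 11 mm without slipping, under the fingertip (255,245). The tube (305,35) is untouched. I'll regrip with a lift and move back, then a longer stroke.

Emit:
drive_tool --pt "0 0 0 4 0" --pt "0 0 0 10 0" --pt "0 0 -13 10 0" --pt "0 0 -13 10 0" --pt "0 0 -13 3 0" --pt "0 0 -13 1 0" --pt "0 0 -13 0 0" --pt "0 0 -13 0 0" --pt "0 0 -11 0 0" --pt "0 0 -8 0 0" --pt "0 0 -4 0 0" --pt "0 0 0 0 0" --pt "0 -1 4 0 0" --pt "0 -1 8 0 0" --pt "0 -1 12 0 0" --pt "0 -1 15 0 0" --pt "0 -1 18 0 0" --pt "0 -1 19 0 0" --pt "0 -1 19 0 0" --pt "0 -1 19 0 0"

```text
time_s: 6.25
eef_pos: [0.474, 0.0707, 0.0756]
eef_rot: [-0.0, 1.0, 0.011, -0.001]
ft_force: [-5.1, 1.3, 12.6]
grip_width: 0.004
grip_force: 6.4
```

```bash
python3 look.py w3
```

```text
n 9194 roller x,y mm [507.3  64.2] slope 0.043 zc 0.0457 xr 0.06 | line slope -0.002 y there 99.3 to go 35.1
```

Emit:
drive_tool --pt "0 0 0 4 0" --pt "0 0 0 10 0" --pt "0 0 -16 10 0" --pt "0 0 -16 10 0" --pt "0 0 -16 3 0" --pt "0 0 -16 1 0" --pt "0 0 -16 0 0" --pt "0 0 -16 0 0" --pt "0 0 -14 0 0" --pt "0 0 -11 0 0" --pt "0 0 -7 0 0" --pt "0 0 -3 0 0" --pt "0 -1 1 0 0" --pt "0 -1 5 0 0" --pt "0 -1 9 0 0" --pt "0 -1 12 0 0" --pt "0 -1 15 0 0" --pt "0 -1 16 0 0" --pt "0 -1 16 0 0" --pt "0 -1 16 0 0"

```text
time_s: 8.35
eef_pos: [0.473, 0.0872, 0.0756]
eef_rot: [-0.0, 1.0, 0.011, -0.001]
ft_force: [-5.8, 0.8, 13.4]
grip_width: 0.001
grip_force: 6.2
```

```bash
python3 look.py w4
```

```text
n 9259 roller x,y mm [506.5  80.4] slope 0.044 zc 0.0457 xr 0.061 | line slope 0.026 y there 97.1 to go 16.7
```

Emit:
drive_tool --pt "0 0 0 4 0" --pt "0 0 0 10 0" --pt "0 0 -17 10 0" --pt "0 0 -17 10 0" --pt "0 0 -17 3 0" --pt "0 0 -17 1 0" --pt "0 0 -17 0 0" --pt "0 0 -17 0 0" --pt "0 0 -15 0 0" --pt "0 0 -12 0 0" --pt "0 0 -8 0 0" --pt "0 0 -4 0 0" --pt "0 -1 0 0 0" --pt "0 -1 4 0 0" --pt "0 -1 8 0 0" --pt "0 -1 12 0 0" --pt "0 -1 15 0 0" --pt "0 -1 17 0 0" --pt "0 -1 17 0 0" --pt "0 -1 17 0 0"

```text
time_s: 10.45
eef_pos: [0.4719, 0.1043, 0.0756]
eef_rot: [-0.0, 1.0, 0.011, -0.001]
ft_force: [-5.7, 0.3, 12.7]
grip_width: -0.0
grip_force: 6.3
```

Emit:
drive_tool --pt "0 0 0 2 0" --pt "0 0 0 6 0" --pt "0 0 0 20 0" --pt "0 -5 -30 60 0" --pt "0 -5 -70 100 0" --pt "0 -5 -95 135 0" --pt "0 -5 -95 135 0" --pt "0 -5 -95 135 0"

```text
time_s: 11.25
eef_pos: [0.4679, 0.0078, 0.2114]
eef_rot: [0.0, 1.0, 0.01, 0.002]
ft_force: [0.7, 0.5, -0.4]
grip_width: 0.003
grip_force: 0.0
```

```bash
sed -i 's/(120,60,340,232)/(100,100,240,234)/' look.py; python3 look.py w5; python3 - <<'E'
from h import *
f=np.load("w5t.npz");report(f,f["p"],(198,160,308,270))
g=np.load("top0.npz")
P=[]
a=f["p"][155:280,190:315];cv2.imwrite("pics/t5.png",cv2.resize(f["p"][110:290,110:400],None,fx=2.5,fy=2.5)[:,:,::-1])
E
```

```text
n 6240 roller x,y mm [470.7  96.2] slope 0.045 zc 0.0459 xr 0.13 | line slope 0.027 y there 96.4 to go 0.2
red 52 [226. 176.] [229. 200.] (array([654.2,  99.9]), 0.027, array([ 8. , 88.6])) mean [653.3 100.4]
brown 119 [221. 220.] [226. 251.] (array([482.5, 116.9]), -0.034, array([ 17. , 104.2])) mean [493.  116.4]
```

View pics/w5.png

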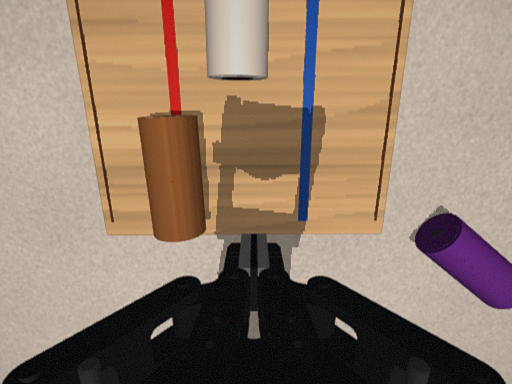

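View pics/t5.png

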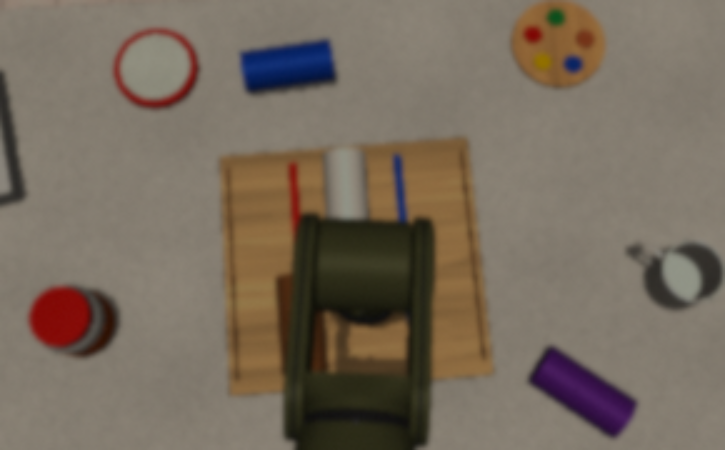

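The wrist view shows the roller (172,178) over the red line, which emerges at its far end (176,113), with the tube in place. In the top view the jar and mug have not moved. I'll check that the roller is at rest, then hand in.

Emit:
drive_tool --pt "0 0 0 0 0" --pt "0 0 0 0 0" --pt "0 0 0 0 0" --pt "0 0 0 0 0" --pt "0 0 0 0 0"

```text
time_s: 11.85
eef_pos: [0.4671, 0.0085, 0.2091]
eef_rot: [0.0, 1.0, 0.011, -0.0]
ft_force: [0.2, -0.1, -0.4]
grip_width: -0.001
grip_force: 0.0
```

```bash
python3 look.py w6 && python3 -c "
from workcell import *
print(finish_job())"
```

```text
n 6371 roller x,y mm [470.3  96.1] slope 0.044 zc 0.0459 xr 0.13 | line slope 0.026 y there 96.4 to go 0.3
the job is handed in; nothing more can be done
None
```

The job is handed in: the brown roller was rolled about 61 mm and lies at rest over the red line, about 0.3 mm off centre and 1° off parallel. The tube, jar and mug were not touched, and it took about 12 s of the 42 s allowed.

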